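# Check a ground weld on the surface plate with a sprung bridge gauge

### The job

Check the ground-flush weld on the rectangular tube: lay the tube on the surface plate, wide side down, then stand the bridge gauge astride it, both feet flat on the plate, with the plunger's foot resting on the bright ground band around the middle of the tube so that the dial shows the height there. Set the gauge down gently, never let it fall over, and leave it standing there; leave the other things on the bench where they are.

Things in the scene. Friction and masses are not known exactly. Their poses are not given: they have to be found in the camera images.
- plate: Fixed cast-iron surface plate, 200 mm along its x, 250 mm along its y, 50 mm thick, flat clear top. Origin at the centre of its underside on the bench: its top is 50 mm above the origin. Stands about in the middle in front of the robot, turned a little.
- tube: The tube to check: loose rectangular hollow section of dark steel, open at both ends, 150 mm long (its x axis), 50 mm wide (y), 30 mm high (z), wall 3.5 mm, about 0.5 kg. It lies wide side down on the bench. Origin at the centre of its underside. A bright ground band 40 mm wide runs round its middle (x from -20 to +20 mm), flush with the faces; the weld is in the middle of it.
- gauge: Loose bridge gauge, about 0.6 kg, standing on the bench: 170 mm along its y, 56 mm deep (x), 127 mm high. Two steel feet 56 x 22 mm centred at y = -74 and +74 mm, 126 mm clear between them, carry an aluminium beam 36 mm deep, underside 62 mm and top 80 mm above the soles, with housing and dial on its middle. Origin midway between the feet at sole level, z up.
- plunger (a joint): Reading of the gauge (m): how far the plunger is pushed up, 0 (foot level with the soles) to 0.050. Standing flat on the plate it reads the height above the plate of what is under the foot. It slides straight down the gauge's middle; a light spring holds it out (1 N at 0, 2 N at 30 mm). The dial's pointer turns once for 50 mm.
- plunger_foot (a point): Centre of the underside of the plunger's round flat steel foot, 24 mm across; on the gauge's middle axis (gauge x = y = 0).
- flat_bar: Bystander: solid flat steel bar, 180 x 40 x 12 mm (x, y, z), lying on the bench. Origin at the centre of its underside.
- angle: Bystander: steel angle section, 140 mm long (x), legs 45 mm, 5 mm thick, one leg flat on the bench and the other upright along its +y edge. Origin at the centre of the flat leg's underside.
- collar: Bystander: dark steel pipe collar standing on end, 104 mm outside diameter, wall 8 mm, 60 mm high. Origin at the centre of its underside.
- hammer: Bystander: hammer 260 mm long lying on the bench beyond the plate. Origin at its middle, underside.
- magnet_square: Bystander: triangular magnetic welding square, about 100 x 100 x 20 mm, lying beyond the plate. Origin at the middle of its one leg, underside.
- gauge_grip (a point): Where to grip the gauge: centre of its grey square housing, 100 mm straight above the gauge's origin. The housing is 50 x 50 mm, 80 to 116 mm above the soles; the round dial, 49 mm across, lies face up on it, to 127 mm. Grip from above, fingers closing along the gauge's x axis; nothing else is that high.
Things that resemble listed ones, but are neither listed nor needed, are in the scene too. Of the things that look like the gauge, the smaller one is meant.

How it is judged:
By the outcome, as a careful person would: the job done as asked, in the order asked, and still so for the second after the job is handed in, with the robot touching nothing.
It also fails if it takes over 54 s, if anything falls off the work surface, if the arm or the gripper's body presses on something with over 40 N, if the wrist force passes 120 N, or if a joint passes its speed limit or range.

### The arm

A 6-joint arm with a two-finger parallel gripper is mounted at the origin on the work surface. World frame = base frame: x ahead of the robot, y to its left, z up, the work surface at z = 0. Lengths are in mm, angles in rad, forces in N, time in s.
With the tool pointing down it reaches from about 300 to 775 mm from the base axis. Payload 14.6 kg.
Tool frame: the origin (TCP) lies at the very end of the fingers, on their centre line; the grasp point (between the pads) lies 19 mm behind it; z points along the fingers, y is the line along which they close (so a half turn about z gives the same grasp; the last joint's range is limited). The gripper opens to 94 mm and grips with 3 to 60 N. Pads are 16 mm wide; open, the fingers measure 119 mm over their backs; the gripper's body (75 mm by 177 mm) begins 78 mm behind the grasp point.
Start: joints at [-1.202, 0.3, 1.521, -0, 1.321, -0.067], TCP at [232.167, -498.586, 205.446] pointing down, gripper open.
Joint ranges: [-3.03, 3.03], [-0.79, 2.21], [0.23, 2.52], [-1.04, 4.18], [0, 3.07], [-2.55, 2.55]. Speed limits (rad/s): [2.22, 2.22, 2.57, 3.14, 3.14, 3.14].

### API

Orientations are given as [roll, pitch, yaw] about the fixed x, y, z axes, in that order (R = Rz(yaw) Ry(pitch) Rx(roll)).
In Python, from cell import manip gives the robot as it stands. The module is installed in compiled form; this text tells all that it offers.
- The arm moves only by the shell command python3 -m inch 'ROWS' [FORCE]. ROWS is JSON, a list of rows, each an object of numbers: "gripper": the opening, from 0 (shut) to 1 (fully open); "dx", "dy", "dz": the shift along the world's x, y, z in m; "wx", "wy", "wz": the turn, a rotation vector about the world's x, y, z in degrees. A call has exactly 5 rows; each row is the pose to reach, as a shift and turn from the pose commanded when the call began; what a row does not reach only later rows make up. A row lasts 1/12 s, in which the tool goes at most 41.7 mm and 7.16 degrees, less where a joint would pass 70% of its speed; a pose out of reach is approached as far as the arm can. A call with a gripper value outside its range is refused whole. The fingers move at their own pace and stop on an object; FORCE is the grip in N (left out, the last holds). Time passes only in rows, so rows that repeat a pose let the fingers close, or fill a call up. It gives the time, the measured TCP pose, the force, the opening and the grip force at its end, in the units of the state.
- manip.read_state(): the state, without advancing time (a new reading comes with each control period).
- manip.camera(name): name is "scene" or "top" or "wrist"; returns the picture (420x560x3 uint8, blue, green, red); there is no depth.
- manip.camera_info(name): a dict with "camera_matrix" (3x3 intrinsics, pixels), "R" (3x3) and "t" (3): a world point X has camera coordinates R X + t; the wrist camera has in their place "tool_from_camera" (4x4, takes a point from camera to tool coordinates, whose origin is the TCP and whose axes are the flange's). Camera axes: x right, y down, z forward; pixel columns grow to the right and rows downward; lengths in mm; the calibration is good to about 2 mm. A picture is of the moment at which its call begins: read the wrist's pose just before it. camera_info takes no time and is no camera call.
- manip.sign_off(): hands the job in; it is judged then, once.
The state is a dict: "clock": time; "joints": joint angles; "qd": joint speeds; "effort": joint torques, N m; "eef_pos": TCP position; "eef_rot": TCP orientation; "wrist_force": force on the tool from outside, world axes, zero at the start; "moment": the same for the moment, N m; "finger_gap": finger opening in mm; "finger_force": force on a finger pad.
Only numpy, scipy, OpenCV 4.12 (cv2) and the standard library are available. Lean on these libraries where they do the work, as an engineer would, in place of code of your own. Each camera call takes 0.05 s, during which the arm holds its last target. There are 200 camera calls.

## Working session

There is one attempt and no reset: what is moved stays moved. The work goes in short steps, Python scripts to look and compute and a shell command to move; the robot and the scene stay as the last step left them, time stands still between calls to the robot, and variables do not carry over. Pictures are saved under pics/ and viewed, at most 10 in all, crops included, and the job is handed in when it is done.

```bash
mkdir -p pics
python3 - <<'E'
from cell import manip
import cv2, numpy as np
np.set_printoptions(suppress=True,precision=4)
for n in("scene","top"):
    cv2.imwrite(f"pics/{n}0.png",manip.camera(n)); i=manip.camera_info(n); print(n,i["camera_matrix"],i["R"],i["t"])
s=manip.read_state();print(s)
print(manip.camera_info("wrist"))
E
```

```text
scene [[381.496    0.     286.9353]
 [  0.     381.496  214.1379]
 [  0.       0.       1.    ]] [[ 0.2293  0.9732 -0.0167]
 [ 0.6417 -0.164  -0.7492]
 [-0.7319  0.1611 -0.6621]] [-117.3168 -235.75   1468.8535]
top [[530.9797   0.     274.9918]
 [  0.     530.9797 209.3887]
 [  0.       0.       1.    ]] [[-0.0135 -0.9996 -0.0248]
 [-0.9902  0.0168 -0.1387]
 [ 0.139   0.0226 -0.99  ]] [  30.3412  490.6841 1440.1949]
{'clock': 0.1, 'joints': array([-1.2016,  0.3004,  1.5215, -0.    ,  1.3207, -0.0666]), 'qd': array([ 0.0007,  0.0004, -0.0036, -0.0009,  0.0001, -0.0003]), 'effort': array([  0.001 , -53.2649, -35.3286,   0.0709,   0.0235,  -0.    ]), 'eef_pos': array([ 232.0862, -498.3824,  204.9608]), 'eef_rot': array([-3.1406, -0.0001,  0.4358]), 'wrist_force': array([-1.0258, -0.4023,  0.5101]), 'moment': array([-0.0281,  0.0599, -0.0159]), 'finger_force': 0.0, 'finger_gap': 94.04229454965774}
{'camera_matrix': array([[293.9801,   0.    , 280.4776],
       [  0.    , 293.9801, 203.8891],
       [  0.    ,   0.    ,   1.    ]]), 'tool_from_camera': array([[   0.0007,   -0.9679,   -0.2511,   73.6891],
       [   1.    ,    0.0006,    0.0004,   -0.9378],
       [  -0.0003,   -0.2511,    0.9679, -178.3322],
       [   0.    ,    0.    ,    0.    ,    1.    ]])}
```

View pics/scene0.png

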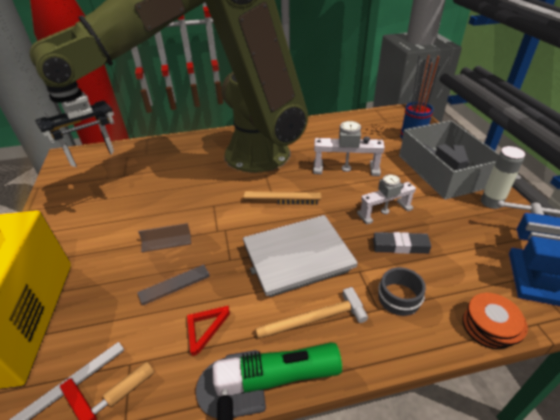

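View pics/top0.png

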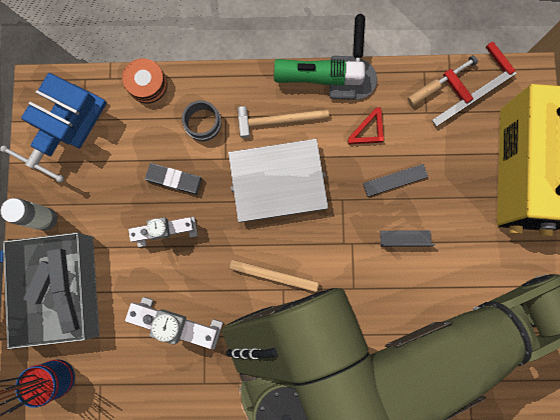

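The scene and top views show the tube at top px (173,179), the small gauge at (160,230), the plate at (279,180), the larger look-alike at (168,325), and the collar at (202,120). I'll enlarge the work area and measure it there.

```bash
cat > h.py <<'E'
import cv2, numpy as np
from cell import manip
np.set_printoptions(suppress=True,precision=1)
def ray(n,px,z):
    i=manip.camera_info(n);K,R,t=map(np.array,(i["camera_matrix"],i["R"],i["t"]))
    px=np.atleast_2d(np.array(px,float)); d=np.c_[px,np.ones(len(px))]@np.linalg.inv(K).T@R
    c=-R.T@t; return c+d*((z-c[2])/d[:,2])[:,None]
def proj(n,P):
    i=manip.camera_info(n);q=np.atleast_2d(P)@np.array(i["R"]).T+i["t"];q=q@np.array(i["camera_matrix"]).T
    return q[:,:2]/q[:,2:]
E
python3 - <<'E'
from h import *
im=cv2.imread("pics/top0.png")
cv2.imwrite("pics/crop1.png",cv2.resize(im[125:255,115:335],None,fx=3.6,fy=3.6,interpolation=cv2.INTER_CUBIC))
hsv=cv2.cvtColor(im,cv2.COLOR_BGR2HSV)
m=(hsv[...,1]<60).astype(np.uint8)*255
m[:125]=0;m[255:]=0;m[:,:115]=0;m[:,335:]=0
for c in cv2.findContours(m,cv2.RETR_EXTERNAL,cv2.CHAIN_APPROX_NONE)[0]:
    if cv2.contourArea(c)<150: continue
    r=cv2.minAreaRect(c);b=cv2.boxPoints(r)
    ctr=r[0]
    z=50 if ctr[0]>220 else 30
    P=ray("top",b,z); print(r,b.tolist(),"z",z,P[:,:2].tolist(),"sides",np.linalg.norm(P-np.roll(P,1,0),axis=1),"c",P.mean(0))
E
```

```text
((162.0113525390625, 229.56039428710938), (25.308956146240234, 67.63388061523438), 79.3803482055664) [[126.44154357910156, 223.354736328125], [192.91700744628906, 210.89059448242188], [197.58116149902344, 235.76605224609375], [131.10569763183594, 248.23019409179688]] z 30 [[459.3643809200064, 438.82727477919116], [491.3881125786572, 252.5315240430494], [421.4248535762728, 238.96770850933427], [389.6284925542657, 424.0065294893884]] sides [ 71.3 189.   71.3 187.8] c [440.5 338.6  30. ]
((172.867919921875, 178.46226501464844), (54.394775390625, 19.093114852905273), 15.945395469665527) [[144.09434509277344, 180.16981506347656], [149.33961486816406, 161.8113250732422], [201.64149475097656, 176.7547149658203], [196.39622497558594, 195.1132049560547]] z 30 [[581.362583618578, 391.73320150210617], [634.1451222108451, 377.8575962837437], [588.1668853923167, 228.60689279759316], [535.9378905467815, 243.08404853515555]] sides [155.4  54.6 156.2  54.2] c [584.9 310.3  30. ]
((277.4515075683594, 180.18130493164062), (71.50293731689453, 94.49906921386719), 81.34745788574219) [[225.3612060546875, 151.94503784179688], [318.7847900390625, 137.72842407226562], [329.54180908203125, 208.41757202148438], [236.11822509765625, 222.63418579101562]] z 50 [[653.5042889312324, 159.15979812032845], [689.0833842382087, -102.65096302481705], [489.0713120093918, -127.11371814821794], [454.04278156370725, 129.67467919205257]] sides [201.6 264.2 201.5 259.2] c [571.4  14.8  50. ]
((201.5, 132.5), (15.0, 37.0), 90.0) [[183.0, 125.0], [220.0, 125.0], [220.0, 140.0], [183.0, 140.0]] z 30 [[740.0803268341043, 283.0219684350716], [737.8414225200756, 176.82511531439968], [693.7500878960391, 176.78548357523186], [695.9013082622478, 282.5523145906152]] sides [ 44.2 106.2  44.1 105.8] c [716.9 229.8  30. ]
```

View pics/crop1.png

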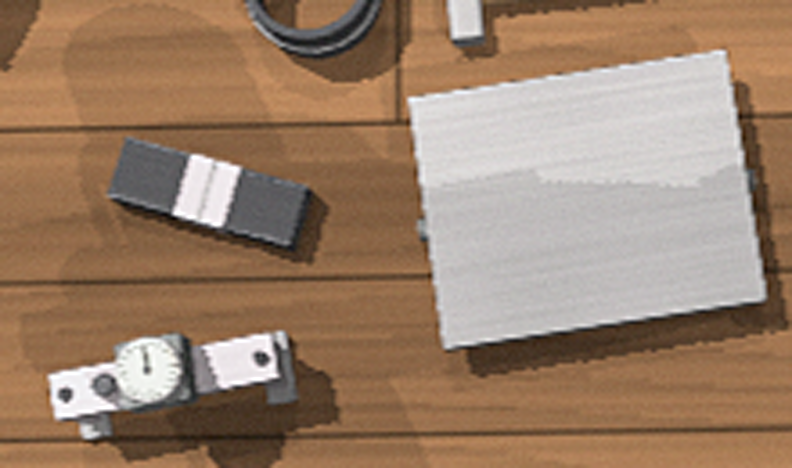

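Crop pixels read as follows:
- Tube top-face corners are about (125,137), (310,187), (292,243) and (107,192).
- Band centre is (207,190).
- Gauge dial is at (150,370), with beam screws at (65,395) and (263,358).
- Plate corners are (410,99), (725,51), (766,299) and (444,348).

Run:
```python
from h import *
f=lambda p:np.array(p)/3.6+[115,125]-0.36
def quad(name,p,z):
    P=ray("top",f(p),z)[:,:2]; print(name,P.mean(0),"sides",np.linalg.norm(P-np.roll(P,-1,0),axis=1))
    for a,b in((0,1),(3,2),(0,3),(1,2)): v=P[a]-P[b]; print("   ang",np.degrees(np.arctan2(v[1],v[0])))
    return P.mean(0)
t=quad("tube",[(125,137),(310,187),(292,243),(107,192)],30)
p=quad("plate",[(410,99),(725,51),(766,299),(444,348)],50)
print("band",ray("top",f((207,190)),30))
d=ray("top",f((150,370)),127);b=ray("top",f([(65,395),(263,358)]),80);v=b[0]-b[1]
print("dial",d,"beam",b,b.mean(0),np.linalg.norm(v),"y ang",np.degrees(np.arctan2(v[1],v[0])))
# scene cross-check
print("scene px tube,plate,dial",proj("scene",[[*t,30],[*p,50],d[0]]))
im=cv2.imread("pics/scene0.png"); cv2.imwrite("pics/crop2.png",cv2.resize(im[165:295,240:440],None,fx=4,fy=4,interpolation=cv2.INTER_CUBIC))
```

```text
tube [588.1 311.2] sides [152.8  46.4 152.4  45.9]
   ang 73.69965865748368
   ang 73.52037410967363
   ang -16.924670532056822
   ang -17.355198242225303
plate [571.9  14.6] sides [247.4 196.8 248.2 196.8]
   ang 97.75107016348754
   ang 97.76738081385237
   ang 7.507784868088301
   ang 7.73172083903845
band [[587.8 312.2  30. ]]
dial [[436.  330.5 127. ]] beam [[423.4 405.8  80. ]
 [448.8 257.4  80. ]] [436.1 331.6  80. ] 150.5568594849656 y ang 99.7167305659218
scene px tube,plate,dial [[401.1 238.4]
 [297.1 248.3]
 [390.  178.2]]
```

View pics/crop2.png

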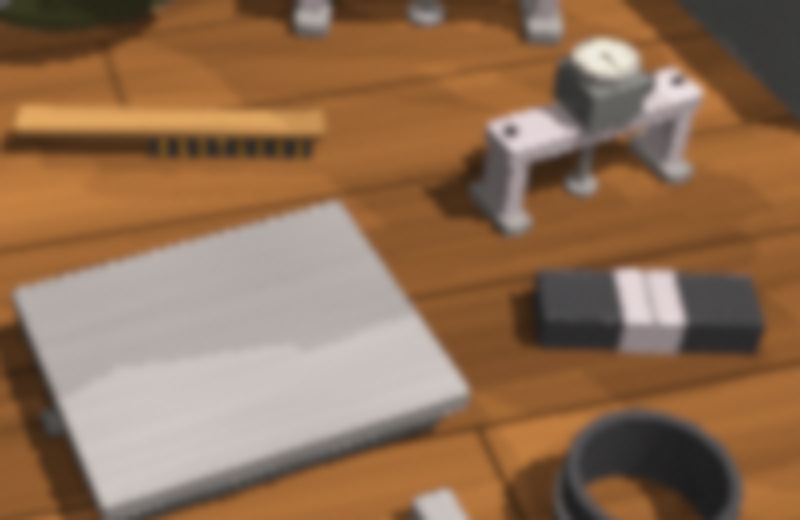

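In the scene crop the band centre is at (648,296), which is image px (402,239). The dial is at (607,60), or (392,180). Both match the projections. Next I move above the tube.

```bash
A='[{"dx":0.036,"dy":-0.0,"dz":0,"wz":0},{"dx":0.05,"dy":0.03},{"dx":0.06,"dy":0.07},{"dx":0.07,"dy":0.11},{"dx":0.08,"dy":0.15}]'
python3 -m inch "[{\"dx\":0.018,\"dy\":0.035,\"wz\":5},{\"dx\":0.036,\"dy\":0.07,\"wz\":10},{\"dx\":0.054,\"dy\":0.105,\"wz\":15},{\"dx\":0.072,\"dy\":0.14,\"wz\":20},{\"dx\":0.09,\"dy\":0.175,\"wz\":24.6}]"
python3 -m inch '[{"dx":0.018,"dy":0.035,"wz":5},{"dx":0.036,"dy":0.07,"wz":10},{"dx":0.054,"dy":0.105,"wz":15},{"dx":0.072,"dy":0.14,"wz":20},{"dx":0.09,"dy":0.175,"wz":24}]'
python3 -m inch '[{"dx":0.018,"dy":0.035},{"dx":0.036,"dy":0.07},{"dx":0.054,"dy":0.105},{"dx":0.072,"dy":0.14},{"dx":0.09,"dy":0.175}]'
python3 -m inch '[{"dx":0.017,"dy":0.035},{"dx":0.034,"dy":0.07},{"dx":0.051,"dy":0.105},{"dx":0.068,"dy":0.14},{"dx":0.085,"dy":0.175}]'
```

```text
validation failed for argument at $[0]...
validation failed for argument at $[0]...
validation failed for argument at $[0]...
validation failed for argument at $[0]...
```

The rows were refused, probably because every key is required.

```bash
python3 -m inch '[{"gripper":1,"dx":0.018,"dy":0.035,"dz":0,"wx":0,"wy":0,"wz":5},{"gripper":1,"dx":0.036,"dy":0.07,"dz":0,"wx":0,"wy":0,"wz":10},{"gripper":1,"dx":0.054,"dy":0.105,"dz":0,"wx":0,"wy":0,"wz":15},{"gripper":1,"dx":0.072,"dy":0.14,"dz":0,"wx":0,"wy":0,"wz":20},{"gripper":1,"dx":0.09,"dy":0.175,"dz":0,"wx":0,"wy":0,"wz":24.6}]'
```

```text
clock: 0.52
eef_pos: [322.4, -321.8, 205.2]
eef_rot: [-3.141, -0.0, 0.869]
wrist_force: [1.0, -0.1, 0.7]
finger_gap: 94.0
finger_force: 0.0
```

```bash
python3 -m inch '[{"gripper":1,"dx":0.018,"dy":0.035,"dz":0,"wx":0,"wy":0,"wz":5},{"gripper":1,"dx":0.036,"dy":0.07,"dz":0,"wx":0,"wy":0,"wz":10},{"gripper":1,"dx":0.054,"dy":0.105,"dz":0,"wx":0,"wy":0,"wz":15},{"gripper":1,"dx":0.072,"dy":0.14,"dz":0,"wx":0,"wy":0,"wz":20},{"gripper":1,"dx":0.09,"dy":0.175,"dz":0,"wx":0,"wy":0,"wz":24}]'
python3 -m inch '[{"gripper":1,"dx":0.018,"dy":0.035,"dz":0,"wx":0,"wy":0,"wz":0},{"gripper":1,"dx":0.036,"dy":0.07,"dz":0,"wx":0,"wy":0,"wz":0},{"gripper":1,"dx":0.054,"dy":0.105,"dz":0,"wx":0,"wy":0,"wz":0},{"gripper":1,"dx":0.072,"dy":0.14,"dz":0,"wx":0,"wy":0,"wz":0},{"gripper":1,"dx":0.09,"dy":0.175,"dz":0,"wx":0,"wy":0,"wz":0}]'
python3 -m inch '[{"gripper":1,"dx":0.017,"dy":0.035,"dz":0,"wx":0,"wy":0,"wz":0},{"gripper":1,"dx":0.034,"dy":0.07,"dz":0,"wx":0,"wy":0,"wz":0},{"gripper":1,"dx":0.051,"dy":0.105,"dz":0,"wx":0,"wy":0,"wz":0},{"gripper":1,"dx":0.068,"dy":0.14,"dz":0,"wx":0,"wy":0,"wz":0},{"gripper":1,"dx":0.085,"dy":0.175,"dz":0,"wx":0,"wy":0,"wz":0}]'
python3 -m inch '[{"gripper":1,"dx":0.0,"dy":0.035,"dz":0,"wx":0,"wy":0,"wz":0},{"gripper":1,"dx":0.0,"dy":0.07,"dz":0,"wx":0,"wy":0,"wz":0},{"gripper":1,"dx":0.0005,"dy":0.1,"dz":-0.03,"wx":0,"wy":0,"wz":0},{"gripper":1,"dx":0.0005,"dy":0.11,"dz":-0.06,"wx":0,"wy":0,"wz":0},{"gripper":1,"dx":0.0005,"dy":0.11,"dz":-0.06,"wx":0,"wy":0,"wz":0}]'
python3 - <<'E'
from h import *
s=manip.read_state(); w=manip.camera("wrist"); cv2.imwrite("pics/w1.png",w)
print(s["eef_pos"],s["eef_rot"]*57.2958)
from scipy.spatial.transform import Rotation as Ro
T=np.array(manip.camera_info("wrist")["tool_from_camera"]);K=manip.camera_info("wrist")["camera_matrix"]
R=Ro.from_euler("xyz",s["eef_rot"]).as_matrix()
def wray(px,z):
    d=R@T[:3,:3]@np.linalg.inv(K)@[*px,1]; c=R@T[:3,3]+s["eef_pos"]; return c+d*(z-c[2])/d[2]
g=cv2.cvtColor(w,cv2.COLOR_BGR2HSV)
m=((g[...,1]<60)&(g[...,2]>170)).astype(np.uint8)*255
for c in cv2.findContours(m,0,2)[0]:
    if cv2.contourArea(c)>300: r=cv2.minAreaRect(c); print(r,wray(r[0],30))
E
```

```text
clock: 0.93
eef_pos: [412.5, -146.7, 205.4]
eef_rot: [3.142, -0.0, 1.288]
wrist_force: [1.5, -0.3, 0.5]
finger_gap: 94.5
finger_force: 0.0
clock: 1.35
eef_pos: [502.5, 28.5, 205.3]
eef_rot: [-3.141, 0.0, 1.284]
wrist_force: [0.5, 0.2, 0.5]
finger_gap: 94.0
finger_force: 0.0
clock: 1.77
eef_pos: [587.5, 203.4, 205.0]
eef_rot: [-3.141, 0.0, 1.284]
wrist_force: [1.0, -0.1, -0.3]
finger_gap: 93.8
finger_force: 0.0
clock: 2.18
eef_pos: [584.7, 312.8, 138.4]
eef_rot: [-3.134, 0.006, 1.287]
wrist_force: [-0.1, -0.8, -1.8]
finger_gap: 93.8
finger_force: 0.0
[584.7 312.8 138.4] [-179.6    0.4   73.7]
((343.0, 351.0), (34.0, 118.0), 90.0) [604.2 122.1  30. ]
((73.0, 251.5), (33.0, 62.0), 90.0) [358.1 322.8  30. ]
((285.0, 201.0), (38.0, 50.0), 90.0) [589.  313.5  30. ]
((73.23075866699219, 183.8461456298828), (79.8768310546875, 39.938411712646484), 56.3099365234375) [391.4 389.   30. ]
```

View pics/w1.png

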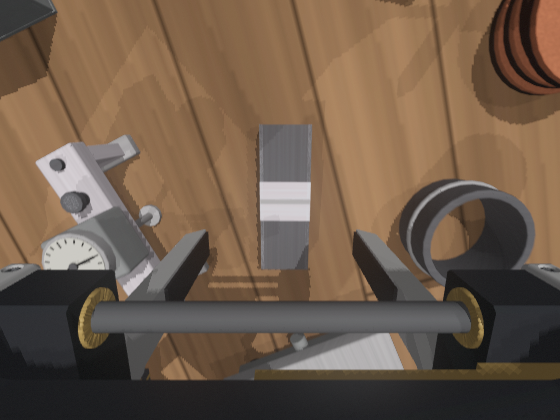

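The wrist view shows the tube straight, between the open fingers, with the band at (285,201), which is (589,313). Gauge and collar are clear of the fingers. Descending and gripping.

```bash
python3 -m inch '[{"gripper":1,"dx":0.0005,"dy":0.001,"dz":-0.025,"wx":0,"wy":0,"wz":0},{"gripper":1,"dx":0.0005,"dy":0.001,"dz":-0.055,"wx":0,"wy":0,"wz":0},{"gripper":1,"dx":0.0005,"dy":0.001,"dz":-0.085,"wx":0,"wy":0,"wz":0},{"gripper":1,"dx":0.0005,"dy":0.001,"dz":-0.11,"wx":0,"wy":0,"wz":0},{"gripper":1,"dx":0.0005,"dy":0.001,"dz":-0.125,"wx":0,"wy":0,"wz":0}]'
python3 -m inch '[{"gripper":1,"dx":0,"dy":0,"dz":-0.008,"wx":0,"wy":0,"wz":0},{"gripper":1,"dx":0,"dy":0,"dz":-0.014,"wx":0,"wy":0,"wz":0},{"gripper":1,"dx":0,"dy":0,"dz":-0.014,"wx":0,"wy":0,"wz":0},{"gripper":0.4,"dx":0,"dy":0,"dz":-0.014,"wx":0,"wy":0,"wz":0},{"gripper":0.4,"dx":0,"dy":0,"dz":-0.014,"wx":0,"wy":0,"wz":0}]' 25
python3 -m inch '[{"gripper":0.4,"dx":0,"dy":0,"dz":0,"wx":0,"wy":0,"wz":0},{"gripper":0.4,"dx":0,"dy":0,"dz":0,"wx":0,"wy":0,"wz":0},{"gripper":0.4,"dx":0,"dy":0,"dz":0,"wx":0,"wy":0,"wz":0},{"gripper":0.4,"dx":0,"dy":0,"dz":0,"wx":0,"wy":0,"wz":0},{"gripper":0.4,"dx":0,"dy":0,"dz":0,"wx":0,"wy":0,"wz":0}]'
```

```text
clock: 2.65
eef_pos: [588.5, 310.7, 19.9]
eef_rot: [-3.141, 0.001, 1.283]
wrist_force: [-1.3, 0.6, -0.1]
finger_gap: 94.2
finger_force: 0.0
clock: 3.07
eef_pos: [588.9, 312.5, 8.1]
eef_rot: [3.14, -0.001, 1.284]
wrist_force: [0.2, -0.7, 1.6]
finger_gap: 83.9
finger_force: 0.0
clock: 3.48
eef_pos: [588.2, 312.5, 6.5]
eef_rot: [3.142, -0.0, 1.284]
wrist_force: [-0.8, 0.1, -1.2]
finger_gap: 50.7
finger_force: 0.0
```

```bash
python3 -m inch '[{"gripper":0.4,"dx":0,"dy":0,"dz":0,"wx":0,"wy":0,"wz":0},{"gripper":0.4,"dx":0,"dy":0,"dz":0,"wx":0,"wy":0,"wz":0},{"gripper":0.4,"dx":0,"dy":0,"dz":0,"wx":0,"wy":0,"wz":0},{"gripper":0.4,"dx":0,"dy":0,"dz":0,"wx":0,"wy":0,"wz":0},{"gripper":0.4,"dx":0,"dy":0,"dz":0,"wx":0,"wy":0,"wz":0}]' 25
python3 -m inch '[{"gripper":0.4,"dx":0,"dy":0,"dz":0.01,"wx":0,"wy":0,"wz":0},{"gripper":0.4,"dx":0,"dy":0,"dz":0.03,"wx":0,"wy":0,"wz":0},{"gripper":0.4,"dx":0,"dy":0,"dz":0.055,"wx":0,"wy":0,"wz":0},{"gripper":0.4,"dx":0,"dy":0,"dz":0.08,"wx":0,"wy":0,"wz":0},{"gripper":0.4,"dx":0,"dy":0,"dz":0.1,"wx":0,"wy":0,"wz":0}]'
```

```text
clock: 3.9
eef_pos: [588.2, 312.4, 6.5]
eef_rot: [-3.142, -0.0, 1.284]
wrist_force: [-1.2, -0.1, 2.2]
finger_gap: 49.6
finger_force: 25.0
clock: 4.32
eef_pos: [588.2, 312.4, 108.6]
eef_rot: [3.141, -0.0, 1.284]
wrist_force: [0.8, 0.3, -3.8]
finger_gap: 49.7
finger_force: 25.0
```

```bash
python3 -m inch '[{"gripper":0.4,"dx":-0.001,"dy":-0.02,"dz":0,"wx":0,"wy":0,"wz":-4},{"gripper":0.4,"dx":-0.003,"dy":-0.05,"dz":0,"wx":0,"wy":0,"wz":-10},{"gripper":0.4,"dx":-0.005,"dy":-0.08,"dz":0,"wx":0,"wy":0,"wz":-16},{"gripper":0.4,"dx":-0.006,"dy":-0.11,"dz":0,"wx":0,"wy":0,"wz":-22},{"gripper":0.4,"dx":-0.008,"dy":-0.14,"dz":0,"wx":0,"wy":0,"wz":-28}]'
python3 -m inch '[{"gripper":0.4,"dx":-0.002,"dy":-0.03,"dz":0,"wx":0,"wy":0,"wz":-7},{"gripper":0.4,"dx":-0.003,"dy":-0.06,"dz":0,"wx":0,"wy":0,"wz":-14},{"gripper":0.4,"dx":-0.005,"dy":-0.09,"dz":0,"wx":0,"wy":0,"wz":-21},{"gripper":0.4,"dx":-0.006,"dy":-0.12,"dz":0,"wx":0,"wy":0,"wz":-28},{"gripper":0.4,"dx":-0.008,"dy":-0.148,"dz":0,"wx":0,"wy":0,"wz":-34}]'
python3 -m inch '[{"gripper":0.4,"dx":0,"dy":-0.01,"dz":0,"wx":0,"wy":0,"wz":-3.9},{"gripper":0.4,"dx":0,"dy":-0.01,"dz":-0.01,"wx":0,"wy":0,"wz":-3.9},{"gripper":0.4,"dx":0,"dy":-0.01,"dz":-0.025,"wx":0,"wy":0,"wz":-3.9},{"gripper":0.4,"dx":0,"dy":-0.01,"dz":-0.035,"wx":0,"wy":0,"wz":-3.9},{"gripper":0.4,"dx":0,"dy":-0.01,"dz":-0.043,"wx":0,"wy":0,"wz":-3.9}]'
python3 -m inch '[{"gripper":0.4,"dx":0,"dy":0,"dz":-0.001,"wx":0,"wy":0,"wz":0},{"gripper":0.4,"dx":0,"dy":0,"dz":-0.003,"wx":0,"wy":0,"wz":0},{"gripper":0.4,"dx":0,"dy":0,"dz":-0.004,"wx":0,"wy":0,"wz":0},{"gripper":0.4,"dx":0,"dy":0,"dz":-0.005,"wx":0,"wy":0,"wz":0},{"gripper":0.4,"dx":0,"dy":0,"dz":-0.005,"wx":0,"wy":0,"wz":0}]'
```

```text
clock: 4.73
eef_pos: [579.7, 171.0, 106.6]
eef_rot: [-3.141, 0.0, 0.79]
wrist_force: [0.8, -0.8, -4.4]
finger_gap: 49.6
finger_force: 25.0
clock: 5.15
eef_pos: [571.7, 22.8, 106.7]
eef_rot: [3.142, 0.0, 0.195]
wrist_force: [-0.3, 0.4, -3.6]
finger_gap: 49.4
finger_force: 25.0
clock: 5.57
eef_pos: [571.5, 15.1, 62.0]
eef_rot: [-3.141, 0.002, 0.136]
wrist_force: [1.0, 0.2, -4.6]
finger_gap: 49.3
finger_force: 25.0
clock: 5.98
eef_pos: [572.3, 14.5, 58.7]
eef_rot: [3.142, -0.0, 0.134]
wrist_force: [0.2, 0.9, -3.7]
finger_gap: 49.5
finger_force: 25.0
```

Lower another 3 mm in small steps, watching the force.

```bash
python3 -m inch '[{"gripper":0.4,"dx":0,"dy":0,"dz":-0.0005,"wx":0,"wy":0,"wz":0},{"gripper":0.4,"dx":0,"dy":0,"dz":-0.001,"wx":0,"wy":0,"wz":0},{"gripper":0.4,"dx":0,"dy":0,"dz":-0.0015,"wx":0,"wy":0,"wz":0},{"gripper":0.4,"dx":0,"dy":0,"dz":-0.002,"wx":0,"wy":0,"wz":0},{"gripper":0.4,"dx":0,"dy":0,"dz":-0.002,"wx":0,"wy":0,"wz":0}]'
```

```text
clock: 6.4
eef_pos: [572.2, 14.4, 56.5]
eef_rot: [-3.142, -0.0, 0.134]
wrist_force: [-1.2, 0.2, -4.5]
finger_gap: 49.6
finger_force: 25.0
```

```bash
python3 -m inch '[{"gripper":0.4,"dx":0,"dy":0,"dz":-0.0005,"wx":0,"wy":0,"wz":0},{"gripper":0.4,"dx":0,"dy":0,"dz":-0.0005,"wx":0,"wy":0,"wz":0},{"gripper":0.4,"dx":0,"dy":0,"dz":-0.0005,"wx":0,"wy":0,"wz":0},{"gripper":0.4,"dx":0,"dy":0,"dz":-0.0005,"wx":0,"wy":0,"wz":0},{"gripper":0.4,"dx":0,"dy":0,"dz":-0.0005,"wx":0,"wy":0,"wz":0}]'
```

```text
clock: 6.82
eef_pos: [572.3, 14.4, 56.5]
eef_rot: [3.142, -0.0, 0.134]
wrist_force: [-4.4, -0.1, 6.2]
finger_gap: 49.3
finger_force: 25.0
```

Contact: the force flipped from -4.5 N to +6 N. Release, rise, and travel to above the gauge, turning +92° on the way.

```bash
python3 -m inch '[{"gripper":0.7,"dx":0,"dy":0,"dz":0,"wx":0,"wy":0,"wz":0},{"gripper":1,"dx":0,"dy":0,"dz":0,"wx":0,"wy":0,"wz":0},{"gripper":1,"dx":0,"dy":0,"dz":0,"wx":0,"wy":0,"wz":0},{"gripper":1,"dx":0,"dy":0,"dz":0,"wx":0,"wy":0,"wz":0},{"gripper":1,"dx":0,"dy":0,"dz":0,"wx":0,"wy":0,"wz":0}]' 25
python3 -m inch '[{"gripper":1,"dx":0,"dy":0,"dz":0.01,"wx":0,"wy":0,"wz":0},{"gripper":1,"dx":0,"dy":0,"dz":0.04,"wx":0,"wy":0,"wz":0},{"gripper":1,"dx":0,"dy":0,"dz":0.08,"wx":0,"wy":0,"wz":0},{"gripper":1,"dx":0,"dy":0,"dz":0.12,"wx":0,"wy":0,"wz":7},{"gripper":1,"dx":0,"dy":0,"dz":0.15,"wx":0,"wy":0,"wz":14}]'
python3 -m inch '[{"gripper":1,"dx":-0.013,"dy":0.03,"dz":0,"wx":0,"wy":0,"wz":7},{"gripper":1,"dx":-0.026,"dy":0.06,"dz":0,"wx":0,"wy":0,"wz":14},{"gripper":1,"dx":-0.039,"dy":0.09,"dz":0,"wx":0,"wy":0,"wz":21},{"gripper":1,"dx":-0.052,"dy":0.12,"dz":0,"wx":0,"wy":0,"wz":28},{"gripper":1,"dx":-0.065,"dy":0.15,"dz":0,"wx":0,"wy":0,"wz":35}]'
python3 -m inch '[{"gripper":1,"dx":-0.013,"dy":0.03,"dz":0,"wx":0,"wy":0,"wz":7},{"gripper":1,"dx":-0.026,"dy":0.06,"dz":0,"wx":0,"wy":0,"wz":14},{"gripper":1,"dx":-0.039,"dy":0.09,"dz":0,"wx":0,"wy":0,"wz":21},{"gripper":1,"dx":-0.052,"dy":0.12,"dz":0,"wx":0,"wy":0,"wz":28},{"gripper":1,"dx":-0.065,"dy":0.15,"dz":0,"wx":0,"wy":0,"wz":35}]'
python3 -m inch '[{"gripper":1,"dx":-0.006,"dy":0.016,"dz":0,"wx":0,"wy":0,"wz":7},{"gripper":1,"dx":-0.006,"dy":0.016,"dz":0,"wx":0,"wy":0,"wz":8},{"gripper":1,"dx":-0.006,"dy":0.016,"dz":0,"wx":0,"wy":0,"wz":8},{"gripper":1,"dx":-0.006,"dy":0.016,"dz":0,"wx":0,"wy":0,"wz":8},{"gripper":1,"dx":-0.006,"dy":0.016,"dz":0,"wx":0,"wy":0,"wz":8}]'
python3 - <<'E'
from h import *
s=manip.read_state(); print(s["eef_pos"],s["eef_rot"]*57.2958)
w=manip.camera("wrist");t=manip.camera("top")
cv2.imwrite("pics/top1.png",t)
a=cv2.resize(t[120:260,220:340],None,fx=4,fy=4,interpolation=cv2.INTER_CUBIC)
cv2.imwrite("pics/w2.png",w);cv2.imwrite("pics/crop3.png",a)
E
```

```text
clock: 7.23
eef_pos: [572.2, 14.4, 55.9]
eef_rot: [-3.142, -0.0, 0.134]
wrist_force: [0.4, -0.7, -0.1]
finger_gap: 79.7
finger_force: 0.0
clock: 7.65
eef_pos: [572.4, 14.4, 210.2]
eef_rot: [3.14, -0.003, 0.383]
wrist_force: [-0.1, -0.1, 0.1]
finger_gap: 93.9
finger_force: 0.0
clock: 8.07
eef_pos: [506.4, 165.6, 206.9]
eef_rot: [3.141, -0.001, 0.995]
wrist_force: [1.4, 0.0, 0.8]
finger_gap: 93.8
finger_force: 0.0
clock: 8.48
eef_pos: [441.3, 315.8, 206.9]
eef_rot: [3.141, -0.0, 1.606]
wrist_force: [-0.3, -0.1, 0.2]
finger_gap: 93.8
finger_force: 0.0
clock: 8.9
eef_pos: [436.7, 329.5, 206.3]
eef_rot: [3.141, 0.0, 1.736]
wrist_force: [0.1, 0.2, 0.9]
finger_gap: 94.0
finger_force: 0.0
[436.7 329.5 206.3] [180.    0.   99.5]
```

View pics/w2.png

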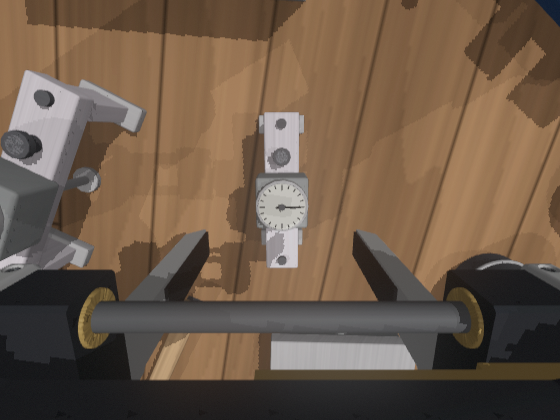

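View pics/crop3.png

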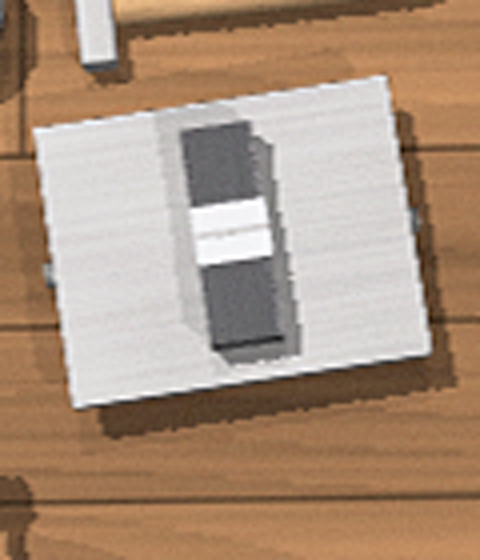

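The wrist view shows the small gauge between the fingers, dial at (281,206), square to the fingers. The top crop shows the tube lying square on the plate, band centre at crop (231,232), corners about (183,130), (248,122), (282,340), (215,348). Next I work out the offsets and the clearance to the larger gauge.

Run:
```python
from h import *
from scipy.spatial.transform import Rotation as Ro
f=lambda p:np.array(p)/4+[220,120]-0.375
print("band",ray("top",f((231,232)),80)); c=ray("top",f([(183,130),(248,122),(282,340),(215,346)]),80);print(c.mean(0))
for a,b in((0,3),(1,2)): v=c[a]-c[b]; print(np.degrees(np.arctan2(v[1],v[0])),np.linalg.norm(v))
s=manip.read_state();I=manip.camera_info("wrist");T=np.array(I["tool_from_camera"]);K=I["camera_matrix"]
R=Ro.from_euler("xyz",s["eef_rot"]).as_matrix()
def wray(px,z):
    d=R@T[:3,:3]@np.linalg.inv(K)@[*px,1]; c=R@T[:3,3]+s["eef_pos"]; return c+d*(z-c[2])/d[2]
print("dial",wray((281,206),127),"screws",wray((281,124),80),wray((281,260),80))
for z in(150,165): print("big dial",z,ray("top",(168,325),z),"ends",ray("top",[(135,312),(216,335)],z*.63))
```

```text
band [[571.6  14.2  80. ]]
[570.4  13.6  80. ]
7.588088404686318 150.86480505153904
7.765986566082321 152.35889849298016
dial [437.  334.8 127. ] screws [425.1 406.   80. ] [449.6 260.3  80. ]
big dial 150 [[188.2 291.1 150. ]] ends [[218.5 390.6  94.5]
 [157.4 178.4  94.5]]
big dial 165 [[189.3 287.7 165. ]] ends [[218.9 387.9 104. ]
 [158.3 177.2 104. ]]
```

The tube is at (571.5,14), yaw 7.7°, and the gauge at about (436.5,332). The larger gauge is 250 mm away. Descend and grip.

```bash
python3 -m inch '[{"gripper":1,"dx":0,"dy":0.002,"dz":-0.025,"wx":0,"wy":0,"wz":0},{"gripper":1,"dx":0,"dy":0.002,"dz":-0.055,"wx":0,"wy":0,"wz":0},{"gripper":1,"dx":0,"dy":0.002,"dz":-0.085,"wx":0,"wy":0,"wz":0},{"gripper":1,"dx":0,"dy":0.002,"dz":-0.11,"wx":0,"wy":0,"wz":0},{"gripper":1,"dx":0,"dy":0.002,"dz":-0.123,"wx":0,"wy":0,"wz":0}]' 25
python3 -m inch '[{"gripper":1,"dx":0,"dy":0,"dz":0,"wx":0,"wy":0,"wz":0},{"gripper":0.4,"dx":0,"dy":0,"dz":0,"wx":0,"wy":0,"wz":0},{"gripper":0.4,"dx":0,"dy":0,"dz":0,"wx":0,"wy":0,"wz":0},{"gripper":0.4,"dx":0,"dy":0,"dz":0,"wx":0,"wy":0,"wz":0},{"gripper":0.4,"dx":0,"dy":0,"dz":0,"wx":0,"wy":0,"wz":0}]' 10
python3 -m inch '[{"gripper":0.4,"dx":0,"dy":0,"dz":0,"wx":0,"wy":0,"wz":0},{"gripper":0.4,"dx":0,"dy":0,"dz":0,"wx":0,"wy":0,"wz":0},{"gripper":0.4,"dx":0,"dy":0,"dz":0,"wx":0,"wy":0,"wz":0},{"gripper":0.4,"dx":0,"dy":0,"dz":0,"wx":0,"wy":0,"wz":0},{"gripper":0.4,"dx":0,"dy":0,"dz":0,"wx":0,"wy":0,"wz":0}]' 10
python3 -m inch '[{"gripper":0.4,"dx":0,"dy":0,"dz":0,"wx":0,"wy":0,"wz":0},{"gripper":0.4,"dx":0,"dy":0,"dz":0,"wx":0,"wy":0,"wz":0},{"gripper":0.4,"dx":0,"dy":0,"dz":0,"wx":0,"wy":0,"wz":0},{"gripper":0.4,"dx":0,"dy":0,"dz":0,"wx":0,"wy":0,"wz":0},{"gripper":0.4,"dx":0,"dy":0,"dz":0,"wx":0,"wy":0,"wz":0}]' 35
```

```text
clock: 9.42
eef_pos: [435.4, 331.1, 80.0]
eef_rot: [-3.138, 0.002, 1.738]
wrist_force: [0.3, 0.0, 0.3]
finger_gap: 93.9
finger_force: 0.0
clock: 9.83
eef_pos: [436.7, 332.6, 84.1]
eef_rot: [3.14, -0.001, 1.739]
wrist_force: [-0.8, 0.4, 0.3]
finger_gap: 70.7
finger_force: 0.0
clock: 10.25
eef_pos: [436.4, 332.5, 83.2]
eef_rot: [3.141, -0.0, 1.74]
wrist_force: [1.6, 0.5, 2.6]
finger_gap: 50.1
finger_force: 10.0
clock: 10.67
eef_pos: [436.4, 332.5, 83.2]
eef_rot: [3.141, -0.0, 1.74]
wrist_force: [2.1, 0.0, 4.6]
finger_gap: 49.9
finger_force: 35.0
```

```bash
python3 -m inch '[{"gripper":0.4,"dx":0,"dy":0,"dz":0.008,"wx":0,"wy":0,"wz":0},{"gripper":0.4,"dx":0,"dy":0,"dz":0.028,"wx":0,"wy":0,"wz":0},{"gripper":0.4,"dx":0,"dy":0,"dz":0.055,"wx":0,"wy":0,"wz":0},{"gripper":0.4,"dx":0,"dy":0,"dz":0.085,"wx":0,"wy":0,"wz":0},{"gripper":0.4,"dx":0,"dy":0,"dz":0.11,"wx":0,"wy":0,"wz":0}]'
python3 -m inch '[{"gripper":0.4,"dx":0.005,"dy":-0.01,"dz":0.01,"wx":0,"wy":0,"wz":0},{"gripper":0.4,"dx":0.013,"dy":-0.03,"dz":0.01,"wx":0,"wy":0,"wz":0},{"gripper":0.4,"dx":0.023,"dy":-0.055,"dz":0.01,"wx":0,"wy":0,"wz":0},{"gripper":0.4,"dx":0.034,"dy":-0.08,"dz":0.01,"wx":0,"wy":0,"wz":-1},{"gripper":0.4,"dx":0.045,"dy":-0.106,"dz":0.01,"wx":0,"wy":0,"wz":-2}]'
python3 -m inch '[{"gripper":0.4,"dx":0.011,"dy":-0.026,"dz":0,"wx":0,"wy":0,"wz":0},{"gripper":0.4,"dx":0.022,"dy":-0.052,"dz":0,"wx":0,"wy":0,"wz":0},{"gripper":0.4,"dx":0.033,"dy":-0.078,"dz":0,"wx":0,"wy":0,"wz":0},{"gripper":0.4,"dx":0.044,"dy":-0.104,"dz":0,"wx":0,"wy":0,"wz":0},{"gripper":0.4,"dx":0.055,"dy":-0.13,"dz":0,"wx":0,"wy":0,"wz":0}]'
python3 -m inch '[{"gripper":0.4,"dx":0.011,"dy":-0.025,"dz":0,"wx":0,"wy":0,"wz":0},{"gripper":0.4,"dx":0.021,"dy":-0.05,"dz":0,"wx":0,"wy":0,"wz":0},{"gripper":0.4,"dx":0.029,"dy":-0.07,"dz":0,"wx":0,"wy":0,"wz":0},{"gripper":0.4,"dx":0.035,"dy":-0.0825,"dz":0,"wx":0,"wy":0,"wz":0},{"gripper":0.4,"dx":0.035,"dy":-0.0825,"dz":0,"wx":0,"wy":0,"wz":0}]'
python3 -m inch '[{"gripper":0.4,"dx":0,"dy":0,"dz":0,"wx":0,"wy":0,"wz":0},{"gripper":0.4,"dx":0,"dy":0,"dz":0,"wx":0,"wy":0,"wz":0},{"gripper":0.4,"dx":0,"dy":0,"dz":-0.01,"wx":0,"wy":0,"wz":0},{"gripper":0.4,"dx":0,"dy":0,"dz":-0.02,"wx":0,"wy":0,"wz":0},{"gripper":0.4,"dx":0,"dy":0,"dz":-0.025,"wx":0,"wy":0,"wz":0}]'
python3 - <<'E'
from h import *
s=manip.read_state(); print(s["eef_pos"],s["eef_rot"]*57.2958)
t=manip.camera("top");u=manip.camera("scene")
a=cv2.resize(t[120:260,210:340],(520,560),interpolation=cv2.INTER_CUBIC); b=cv2.resize(u[170:310,220:290+70],(280*2,560))
cv2.imwrite("pics/crop4.png",cv2.resize(np.hstack([a[:,:400],b[:,:]])[:,:],(800,467)))
E
```

```text
clock: 11.08
eef_pos: [435.3, 332.0, 194.0]
eef_rot: [-3.139, 0.001, 1.74]
wrist_force: [0.4, 1.6, -6.4]
finger_gap: 49.9
finger_force: 35.0
clock: 11.5
eef_pos: [480.7, 224.6, 201.6]
eef_rot: [-3.138, 0.001, 1.704]
wrist_force: [0.9, -0.6, -6.6]
finger_gap: 49.7
finger_force: 35.0
clock: 11.92
eef_pos: [535.6, 94.4, 201.5]
eef_rot: [-3.138, -0.0, 1.705]
wrist_force: [0.5, -0.2, -7.1]
finger_gap: 49.7
finger_force: 35.0
clock: 12.33
eef_pos: [571.2, 11.4, 201.6]
eef_rot: [-3.139, 0.0, 1.702]
wrist_force: [-0.3, 0.5, -7.2]
finger_gap: 49.6
finger_force: 35.0
clock: 12.75
eef_pos: [570.3, 14.5, 175.8]
eef_rot: [-3.139, -0.0, 1.706]
wrist_force: [-0.3, 0.2, -8.1]
finger_gap: 49.6
finger_force: 35.0
[570.3  14.5 175.8] [-179.9   -0.    97.7]
```

View pics/crop4.png

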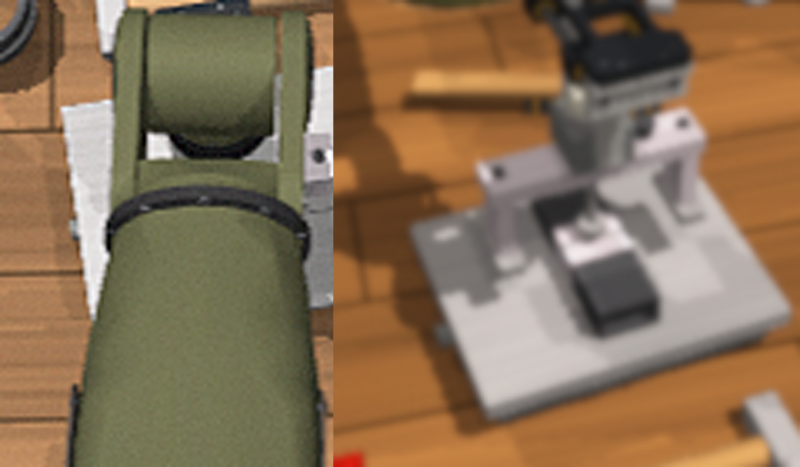

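The scene part shows the gauge above the tube: foot at crop (592,225), beam screws at (497,173) and (683,121), square to the tube with feet over the plate. I'll compare these with the predicted pixels.

Run:
```python
from h import *
a=np.radians(97.7);y=np.array([np.cos(a),np.sin(a),0]);o=np.array([570.3,14.5,92.6])
print("foot, screws",proj("scene",[o,o+75*y+[0,0,80],o-75*y+[0,0,80]]),"seen (297.6,237.4) (324.9,206.3) (269.1,221.9)")
print("band centre",proj("scene",[571.6,14.2,80]))
```

```text
foot, screws [[296.9 236.6]
 [324.6 206.1]
 [268.1 221.2]] seen (297.6,237.4) (324.9,206.3) (269.1,221.9)
band centre [[297.  240.4]]
```

Agreement is within 1 px. Lower: 38 mm quickly, then gently.

```bash
python3 -m inch '[{"gripper":0.4,"dx":0.001,"dy":0,"dz":-0.008,"wx":0,"wy":0,"wz":0},{"gripper":0.4,"dx":0.001,"dy":0,"dz":-0.018,"wx":0,"wy":0,"wz":0},{"gripper":0.4,"dx":0.001,"dy":0,"dz":-0.027,"wx":0,"wy":0,"wz":0},{"gripper":0.4,"dx":0.001,"dy":0,"dz":-0.033,"wx":0,"wy":0,"wz":0},{"gripper":0.4,"dx":0.001,"dy":0,"dz":-0.038,"wx":0,"wy":0,"wz":0}]'
python3 -m inch '[{"gripper":0.4,"dx":0,"dy":0,"dz":0,"wx":0,"wy":0,"wz":0},{"gripper":0.4,"dx":0,"dy":0,"dz":-0.0005,"wx":0,"wy":0,"wz":0},{"gripper":0.4,"dx":0,"dy":0,"dz":-0.001,"wx":0,"wy":0,"wz":0},{"gripper":0.4,"dx":0,"dy":0,"dz":-0.0015,"wx":0,"wy":0,"wz":0},{"gripper":0.4,"dx":0,"dy":0,"dz":-0.0025,"wx":0,"wy":0,"wz":0}]'
```

```text
clock: 13.27
eef_pos: [572.0, 13.9, 139.0]
eef_rot: [-3.141, -0.0, 1.705]
wrist_force: [-0.8, 0.9, -4.7]
finger_gap: 49.8
finger_force: 35.0
clock: 13.68
eef_pos: [572.3, 13.9, 137.8]
eef_rot: [3.141, 0.0, 1.705]
wrist_force: [-1.5, -0.6, -4.3]
finger_gap: 49.8
finger_force: 35.0
```

```bash
python3 -m inch '[{"gripper":0.4,"dx":0,"dy":0,"dz":-0.0002,"wx":0,"wy":0,"wz":0},{"gripper":0.4,"dx":0,"dy":0,"dz":-0.0005,"wx":0,"wy":0,"wz":0},{"gripper":0.4,"dx":0,"dy":0,"dz":-0.0008,"wx":0,"wy":0,"wz":0},{"gripper":0.4,"dx":0,"dy":0,"dz":-0.001,"wx":0,"wy":0,"wz":0},{"gripper":0.4,"dx":0,"dy":0,"dz":-0.001,"wx":0,"wy":0,"wz":0}]'
```

```text
clock: 14.1
eef_pos: [572.3, 13.9, 136.5]
eef_rot: [3.141, 0.0, 1.705]
wrist_force: [0.3, 0.3, -5.1]
finger_gap: 49.8
finger_force: 35.0
```

```bash
python3 -m inch '[{"gripper":0.4,"dx":0,"dy":0,"dz":-0.0005,"wx":0,"wy":0,"wz":0},{"gripper":0.4,"dx":0,"dy":0,"dz":-0.001,"wx":0,"wy":0,"wz":0},{"gripper":0.4,"dx":0,"dy":0,"dz":-0.0015,"wx":0,"wy":0,"wz":0},{"gripper":0.4,"dx":0,"dy":0,"dz":-0.002,"wx":0,"wy":0,"wz":0},{"gripper":0.4,"dx":0,"dy":0,"dz":-0.002,"wx":0,"wy":0,"wz":0}]'
```

```text
clock: 14.52
eef_pos: [572.2, 13.9, 134.4]
eef_rot: [3.141, 0.0, 1.705]
wrist_force: [1.9, 0.2, -4.8]
finger_gap: 49.4
finger_force: 35.0
```

```bash
python3 -m inch '[{"gripper":0.4,"dx":0,"dy":0,"dz":-0.0002,"wx":0,"wy":0,"wz":0},{"gripper":0.4,"dx":0,"dy":0,"dz":-0.0004,"wx":0,"wy":0,"wz":0},{"gripper":0.4,"dx":0,"dy":0,"dz":-0.0006,"wx":0,"wy":0,"wz":0},{"gripper":0.4,"dx":0,"dy":0,"dz":-0.0007,"wx":0,"wy":0,"wz":0},{"gripper":0.4,"dx":0,"dy":0,"dz":-0.0007,"wx":0,"wy":0,"wz":0}]'
```

```text
clock: 14.93
eef_pos: [572.2, 13.9, 133.7]
eef_rot: [3.142, 0.0, 1.705]
wrist_force: [-0.2, 0.5, -5.4]
finger_gap: 49.8
finger_force: 35.0
```

```bash
python3 -m inch '[{"gripper":0.4,"dx":0,"dy":0,"dz":-0.0002,"wx":0,"wy":0,"wz":0},{"gripper":0.4,"dx":0,"dy":0,"dz":-0.0004,"wx":0,"wy":0,"wz":0},{"gripper":0.4,"dx":0,"dy":0,"dz":-0.0006,"wx":0,"wy":0,"wz":0},{"gripper":0.4,"dx":0,"dy":0,"dz":-0.0006,"wx":0,"wy":0,"wz":0},{"gripper":0.4,"dx":0,"dy":0,"dz":-0.0006,"wx":0,"wy":0,"wz":0}]'
```

```text
clock: 15.35
eef_pos: [572.2, 13.9, 133.3]
eef_rot: [3.141, 0.0, 1.705]
wrist_force: [0.6, -1.6, -2.3]
finger_gap: 49.9
finger_force: 35.0
```

```bash
python3 -m inch '[{"gripper":0.4,"dx":0,"dy":0,"dz":-0.0002,"wx":0,"wy":0,"wz":0},{"gripper":0.4,"dx":0,"dy":0,"dz":-0.0003,"wx":0,"wy":0,"wz":0},{"gripper":0.4,"dx":0,"dy":0,"dz":-0.0004,"wx":0,"wy":0,"wz":0},{"gripper":0.4,"dx":0,"dy":0,"dz":-0.0004,"wx":0,"wy":0,"wz":0},{"gripper":0.4,"dx":0,"dy":0,"dz":-0.0004,"wx":0,"wy":0,"wz":0}]'
```

```text
clock: 15.77
eef_pos: [572.2, 13.8, 133.2]
eef_rot: [3.141, 0.0, 1.705]
wrist_force: [-1.8, -2.1, 5.5]
finger_gap: 49.5
finger_force: 35.0
```

The feet are on the plate, force now +5.5 N. Release, rise clear, move aside and look.

```bash
python3 -m inch '[{"gripper":0.53,"dx":0,"dy":0,"dz":0,"wx":0,"wy":0,"wz":0},{"gripper":0.6,"dx":0,"dy":0,"dz":0,"wx":0,"wy":0,"wz":0},{"gripper":0.8,"dx":0,"dy":0,"dz":0,"wx":0,"wy":0,"wz":0},{"gripper":1,"dx":0,"dy":0,"dz":0,"wx":0,"wy":0,"wz":0},{"gripper":1,"dx":0,"dy":0,"dz":0,"wx":0,"wy":0,"wz":0}]' 5
python3 -m inch '[{"gripper":1,"dx":0,"dy":0,"dz":0,"wx":0,"wy":0,"wz":0},{"gripper":1,"dx":0,"dy":0,"dz":0,"wx":0,"wy":0,"wz":0},{"gripper":1,"dx":0,"dy":0,"dz":0.01,"wx":0,"wy":0,"wz":0},{"gripper":1,"dx":0,"dy":0,"dz":0.03,"wx":0,"wy":0,"wz":0},{"gripper":1,"dx":0,"dy":0,"dz":0.06,"wx":0,"wy":0,"wz":0}]'
python3 -m inch '[{"gripper":1,"dx":0,"dy":0,"dz":0.03,"wx":0,"wy":0,"wz":0},{"gripper":1,"dx":0,"dy":0,"dz":0.06,"wx":0,"wy":0,"wz":0},{"gripper":1,"dx":0,"dy":-0.03,"dz":0.08,"wx":0,"wy":0,"wz":0},{"gripper":1,"dx":0,"dy":-0.065,"dz":0.08,"wx":0,"wy":0,"wz":0},{"gripper":1,"dx":0,"dy":-0.1,"dz":0.08,"wx":0,"wy":0,"wz":0}]'
python3 -m inch '[{"gripper":1,"dx":0,"dy":-0.035,"dz":0,"wx":0,"wy":0,"wz":0},{"gripper":1,"dx":0,"dy":-0.07,"dz":0,"wx":0,"wy":0,"wz":0},{"gripper":1,"dx":0,"dy":-0.105,"dz":0,"wx":0,"wy":0,"wz":0},{"gripper":1,"dx":0,"dy":-0.14,"dz":0,"wx":0,"wy":0,"wz":0},{"gripper":1,"dx":0,"dy":-0.16,"dz":0,"wx":0,"wy":0,"wz":0}]'
python3 - <<'E'
from h import *
t=manip.camera("top");u=manip.camera("scene")
a=cv2.resize(t[110:250,220:340],(480,560),interpolation=cv2.INTER_CUBIC); b=cv2.resize(u[170:310,230:360],(520,560),interpolation=cv2.INTER_CUBIC)
cv2.imwrite("pics/fin.png",cv2.resize(np.hstack([a,b]),(800,448)))
E
```

```text
clock: 16.18
eef_pos: [572.1, 14.0, 132.6]
eef_rot: [-3.141, -0.0, 1.705]
wrist_force: [-0.4, -0.7, 0.7]
finger_gap: 73.1
finger_force: 0.0
clock: 16.6
eef_pos: [571.2, 13.9, 192.1]
eef_rot: [-3.138, -0.001, 1.705]
wrist_force: [-0.5, -0.1, 0.0]
finger_gap: 94.3
finger_force: 0.0
clock: 17.02
eef_pos: [572.4, -86.9, 275.2]
eef_rot: [3.138, 0.001, 1.706]
wrist_force: [-0.2, 0.7, -0.5]
finger_gap: 94.0
finger_force: 0.0
clock: 17.43
eef_pos: [571.5, -249.3, 273.4]
eef_rot: [3.141, 0.001, 1.703]
wrist_force: [-0.1, 0.1, 0.8]
finger_gap: 94.1
finger_force: 0.0
```

View pics/fin.png

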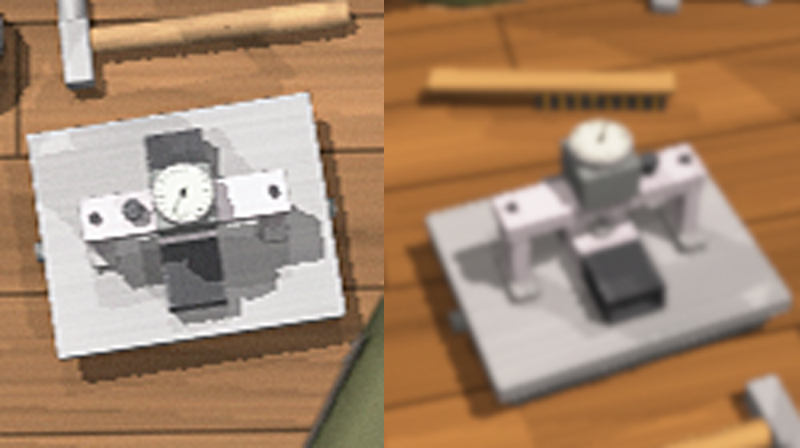

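The gauge stands astride the tube with both feet on the plate. The plunger foot is on the band (scene part, about (603,228)), and the pointer on the dial at (183,193) has turned about 215°, i.e. 30 mm.

```bash
python3 -c "
from cell import manip
print(manip.sign_off())"
```

```text
the job is handed in; nothing more can be done
None
```

The tube lies wide side down on the plate, with the bridge gauge standing astride it and the plunger on the ground band reading about 30 mm; the job was handed in at about 17.5 s.

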